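# Tip the sieve flat and slide it up to the stack

### The job

A sieve has been left standing on its edge on the bench to dry. Using only the fingertips, push near the top of its metal frame so that it tips over and lies flat with the mesh underneath and the open side up, then push it along the bench until its rim touches the stack of sieves. Do not grip or lift the sieve and do not press on its mesh, and leave the stack, pot, jar, scoop and spatula where they stand.

Things in the scene. Friction and masses are not known exactly. Their poses are not given: they have to be found in the camera images.
- sieve: Loose round aluminium sieve tier, 154 mm across, 46 mm deep, about 0.3 kg, standing on its edge at the start (top 154 mm above the bench). Origin: on its axis at mid-depth (23 mm above the bench once flat). Its z axis points out of the open side: level at first, straight up when it lies as wanted. The mesh side is -z: it falls flat by itself once tipped some 12 degrees towards -z.
- sieve_rim (a point): Centre of the sieve's open mouth, 23 mm from its origin along +z, same axes. The rim round it is the end of the frame wall: 154 mm across outside, 147 mm inside, 3.5 mm thick, so when the sieve stands the rim's topmost edge is 77 mm above this point. At the mesh end the frame steps in to a skirt 140 mm across.
- sieve_mesh: The wire mesh of that sieve, a delicate disc 143 mm across fixed in the frame near its skirt end. Origin: centre of the disc, 13 mm from the sieve's origin towards the sieve's -z; same axes. With the sieve lying flat the mesh is 10 mm above the bench and the frame stands 36 mm above the mesh.
- stack: The stack of sieves at the left end of the bench: a catch pan with two more tiers nested on it, upright, 154 mm across the beads and 114 mm high, about 1.1 kg, loose and easily shoved along. Origin: centre of its underside. A sieve lying flat touches it when the two axes are 154 mm apart.
- pot: Grey ceramic plant pot, 110 mm across the rim, 90 mm high, loose. Origin: centre of its underside.
- jar: Lidded glass jar, 86 mm across, 125 mm high, loose. Origin: centre of its underside.
- scoop: Red plastic scoop lying near the robot, on its left, 215 mm long, 75 mm wide, up to 35 mm high. Origin: on the bench under the rear part of its bowl; its x axis points from the handle to the mouth.
- spatula: Flat stainless spatula lying near the robot, on its right, 225 mm long, 32 mm wide at the blade, 4 mm high. Origin: on the bench under the middle of it; its x axis points to the blade.

How it is judged:
On the way:
1. the sieve has been tipped over and lies flat on the bench, mesh underneath, open side up (angle between sieve's own z axis and vertical below 0.08 rad and height (world z) of sieve below 0.03 m), for 0.2 s.
At the end, for the whole second after the job is handed in: The sieve lies still and flat on the bench (within 0.08 rad), mesh underneath and open side up, its rim touching the stack or no more than 8 mm from it; the stack stands upright and it, the pot, jar, scoop and spatula are within 20 mm of where they were (all of step 1 and linear speed of sieve below 0.02 m/s and horizontal distance between sieve and stack below 0.162 m and angle between stack's own z axis and vertical below 0.05 rad and distance of each of stack, pot, jar, scoop, spatula from where it was at the start of the episode below 0.02 m).
It fails at once if the sieve is lifted off the bench or carried (height (world z) of sieve above 0.097 m or (angle between sieve's own z axis and vertical below 0.5 rad and height (world z) of sieve above 0.075 m)).
It fails at once if the sieve is gripped or shoved hard (more than 25 N from the fingers) (contact force between the fingers and sieve above 25 N).
It fails at once if the fingers press on the mesh (more than 2 N) (contact force between the fingers and sieve_mesh above 2 N).
It fails at once if the stack is shoved more than 20 mm or tipped (distance of stack from where it was at the start of the episode above 0.02 m or angle between stack's own z axis and vertical above 0.2 rad).
It fails at once if the pot, jar, scoop or spatula is moved more than 20 mm or tipped over (distance of any of pot, jar, scoop, spatula from where it was at the start of the episode above 0.02 m or angle between any of pot, jar's own z axis and vertical above 0.3 rad).
It also fails if it takes over 58 s, if anything falls off the work surface, if the arm or the gripper's body presses on something with over 40 N, if the wrist force passes 120 N, or if a joint passes its speed limit or range.

### The arm

A 6-joint arm with a two-finger parallel gripper is mounted at the origin on the work surface. World frame = base frame: x ahead of the robot, y to its left, z up, the work surface at z = 0. Lengths are in m, angles in rad, forces in N, time in s.
With the tool pointing down it reaches from about 0.35 to 0.975 m from the base axis. Payload 4.9 kg.
Tool frame: the origin (TCP) lies at the very end of the fingers, on their centre line; the grasp point (between the pads) lies 19 mm behind it (manip.hold_point_z is the distance from the TCP to the grasp point, in m); z points along the fingers, x is the direction in which the jaws open and shut, and the axes are right-handed (so a half turn about z gives the same grasp; the last joint's range is limited). The gripper opens to 85 mm and grips with 20 to 120 N. Pads are 22 mm wide; open, the fingers measure 114 mm over their backs; the gripper's body (76 mm by 85 mm) begins 54 mm behind the grasp point. The pads swing forward as they close: fully open they stand 13 mm farther back than shut.
Start: joints at [1.191, 0.053, 1.613, -0, 1.476, -0.119], TCP at [0.161, 0.604, 0.231] pointing down, gripper open.
Joint ranges: [-3.01, 3.01], [-1.01, 2.22], [0.06, 2.58], [-1.02, 4.17], [0.09, 2.62], [-3.14, 3.14]. Speed limits (rad/s): [2.57, 2.57, 3.14, 3.14, 3.14, 3.14].

### API

Orientations are given as a unit quaternion [w, x, y, z].
In Python, from plant import manip gives the robot as it stands.
- The arm moves only by the shell command python3 -m handwheel 'ROWS' [OPENING]. ROWS is JSON, a list of rows, each an object of numbers: "dx", "dy", "dz": the shift along the tool's x, y, z in m; "ax", "ay", "az": the turn, a rotation vector about the tool's x, y, z in rad. In form: [{"dx": .., "dy": .., "dz": .., "ax": .., "ay": .., "az": ..}, ...]. A call has 1 to 5 rows; each row is the pose to reach, as a shift and turn from the pose commanded when the call began, along the tool's axes at that moment; what a row does not reach only later rows make up. A row lasts 1/8 s, in which the tool goes at most 62.5 mm and 10.7 degrees, less where a joint would pass 70% of its speed; a pose out of reach is approached as far as the arm can. A call with a gripper value outside its range is refused whole. OPENING is the closure in counts, from 0 (fully open) to 255 (shut), set as the call begins (- or left out, the last holds). The fingers move at their own pace and stop on an object; the grip force is fixed at half the most. Time passes only in rows, so rows that repeat a pose let the fingers close. It gives the time, the measured TCP pose, the force and the opening at its end, in the units of the state.
- manip.state(): the state, without advancing time (a new reading comes with each control period).
- manip.grab_frame(name): name is "scene" or "top"; returns a dict with "image" (384x512x3 uint8, blue, green, red), "z_map" (384x512 float32, m along the optical axis (not along the pixel's ray), 0 where there is no reading), "K" (3x3 intrinsics, pixels), "xyz" and "rotation" of the camera in the world. Camera axes: x right, y up, looking along -z (the intrinsics and any distortion apply to the point x, -y, -z); pixel columns grow to the right and rows downward; lengths in m; the calibration is good to about 2 mm. A picture is of the moment at which its call begins.
- manip.job_done(): hands the job in, once; it reports no verdict.
The state is a dict: "time": time; "joint_pos": joint angles; "joint_vel": joint speeds; "joint_efforts": joint torques, N m; "tool_pos": TCP position; "tool_rot": TCP orientation; "contact_force": force on the tool from outside, world axes, zero at the start; "ft_torque": the same for the moment, N m; "gripper_width": opening from 0.0 (shut) to 1.0 (fully open).
Only numpy, scipy, OpenCV 4.12 (cv2) and the standard library are available. Lean on these libraries where they do the work, as an engineer would, in place of code of your own. Each camera call takes 0.05 s, during which the arm holds its last target.

## Working session

There is one attempt and no reset: what is moved stays moved. The work goes in short steps, Python scripts to look and compute and a shell command to move; the robot and the scene stay as the last step left them, time stands still between calls to the robot, and variables do not carry over. Pictures are saved under pics/ and viewed, and the job is handed in when it is done.

```bash
mkdir -p pics; ls
cat > h.py <<'E'
import numpy as np,cv2,pickle
from plant import manip
def grab(n,tag):
    f=manip.grab_frame(n); cv2.imwrite(f'pics/{tag}.png',f['image']); pickle.dump(f,open(f'{tag}.pkl','wb')); return f
def cloud(f):
    K=np.array(f['K']);z=f['z_map'];v,u=np.mgrid[:z.shape[0],:z.shape[1]]
    x=(u-K[0,2])/K[0,0]*z;y=(v-K[1,2])/K[1,1]*z
    p=np.stack([x,-y,-z],-1)@np.array(f['rotation']).T+np.array(f['xyz'])
    p[z==0]=np.nan
    return p
E
python3 - <<'E'
from h import *
for n in('scene','top'):
    f=grab(n,n+'0'); print(n,f['K'],f['xyz'],f['rotation'])
print(manip.state())
E
```

```text
pics
scene [[378.69872519   0.         252.08354349]
 [  0.         378.69872519 192.65108634]
 [  0.           0.           1.        ]] [1.32534116 0.56565759 0.71488754] [0.41051479 0.22472545 0.42163489 0.77665958]
top [[425.78871548   0.         257.2724588 ]
 [  0.         425.78871548 194.14350441]
 [  0.           0.           1.        ]] [ 0.25172474 -0.00264936  1.31893799] [-0.69400496 -0.0688327   0.06329624  0.71387167]
{'time': 0.1, 'joint_pos': array([ 1.19103660e+00,  5.32951613e-02,  1.61418552e+00, -8.18830871e-06,
        1.47598024e+00, -1.18989975e-01]), 'joint_vel': array([-0.00096964, -0.00022501, -0.0034412 , -0.00078005,  0.00187184,
        0.00031351]), 'joint_efforts': array([ 2.27516462e-04, -3.94902313e+01, -3.71364641e+01, -1.72027403e-04,
        3.87589331e-03,  1.07532568e-05]), 'tool_pos': array([0.16092294, 0.60333725, 0.23016605]), 'tool_rot': array([ 4.80584000e-04,  7.93039250e-01,  6.09169824e-01, -8.01034053e-04]), 'contact_force': array([ 1.00480311,  0.44192748, -0.59580739]), 'ft_torque': array([-0.02981579, -0.01883064, -0.03291819]), 'gripper_width': 1.0063678744148734}
```

View pics/scene0.png

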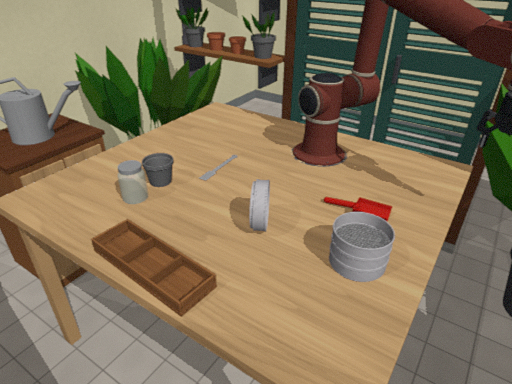

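View pics/top0.png

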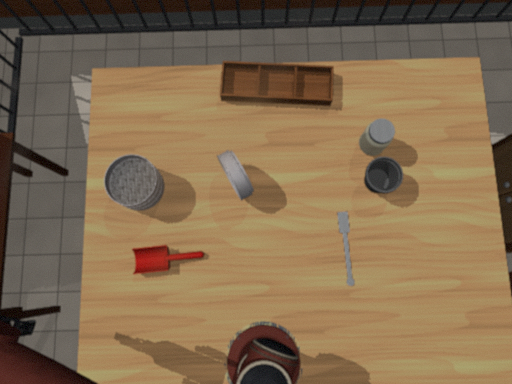

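The scene view shows the sieve standing near pixel (260,205), the stack at (361,247) and the scoop at (365,207). In the top view the sieve is at (236,175), the stack at (134,183), the scoop at (168,258), and the jar, pot and spatula are on the right.

```bash
sed -i 's/^def cloud/from scipy.spatial.transform import Rotation as R\ndef rot(f): \n    q=np.array(f["rotation"]); return R.from_quat([q[1],q[2],q[3],q[0]]).as_matrix()\ndef cloud/; s/np.array(f\[.rotation.\]).T/rot(f).T/' h.py
python3 - <<'E'
from h import *
fs=[pickle.load(open(n+'0.pkl','rb')) for n in('scene','top')]
a=cv2.resize(fs[0]['image'][165:245,225:305],(400,400),interpolation=cv2.INTER_CUBIC)
b=cv2.resize(fs[1]['image'][135:215,196:276],(400,400),interpolation=cv2.INTER_CUBIC)
cv2.imwrite('pics/crop0.png',np.hstack([a,b]))
P=[cloud(f) for f in fs]
for p,n in zip(P,('scene','top')):
    print(n,'bench z',np.nanmedian(p[(np.abs(p[...,0]-.4)<.1)&(np.abs(p[...,1]+.1)<.05),2]))
    m=(p[...,2]>.02)&(p[...,2]<.2)&(p[...,0]>.3)&(p[...,0]<.9)
    k,l,s,c=cv2.connectedComponentsWithStats(m.astype(np.uint8))
    for i in range(1,k):
        if s[i,4]>40:
            q=p[l==i]; t=np.nanpercentile(q[:,2],98); qq=q[q[:,2]>t-.02]; 
            print(s[i],c[i].round(),'ztop',t.round(4),'min',np.nanmin(q,0).round(3),'max',np.nanmax(q,0).round(3),'topmid',((np.nanmin(qq,0)+np.nanmax(qq,0))/2).round(3))
E
```

```text
scene bench z -0.0006874345072301891
[ 0 59  8 21 93] [ 2. 71.] ztop 0.1743 min [ 0.3   -1.86   0.075] max [ 0.342 -1.827  0.184] topmid [ 0.306 -1.844  0.17 ]
[ 0 82 12  9 68] [ 5. 86.] ztop 0.0545 min [ 0.3   -1.856  0.02 ] max [ 0.36  -1.825  0.058] topmid [ 0.329 -1.841  0.046]
[   0   88   78   47 2156] [ 29. 110.] ztop 0.1862 min [ 0.4   -1.305  0.02 ] max [ 0.641 -0.983  0.199] topmid [ 0.516 -1.131  0.183]
[ 118  153   56   47 1736] [144. 174.] ztop 0.1259 min [ 0.481 -0.425  0.02 ] max [ 0.704 -0.313  0.128] topmid [ 0.658 -0.364  0.117]
[250 179  20  52 870] [259. 204.] ztop 0.1522 min [0.472 0.038 0.021] max [0.624 0.124 0.156] topmid [0.56  0.075 0.144]
[ 326  197   69   80 3602] [361. 241.] ztop 0.1129 min [0.306 0.182 0.02 ] max [0.613 0.451 0.115] topmid [0.535 0.375 0.104]
[  95  219  122   82 1658] [161. 254.] ztop 0.046 min [ 0.791 -0.25   0.02 ] max [0.9   0.118 0.048] topmid [ 0.845 -0.066  0.037]
top bench z 0.00014571658795436981
[220  68 114  36 843] [279.  93.] ztop 0.0496 min [ 0.788 -0.251  0.02 ] max [0.9   0.115 0.052] topmid [ 0.844 -0.068  0.041]
[360 119  35  36 916] [377. 136.] ztop 0.1292 min [ 0.613 -0.406  0.02 ] max [ 0.693 -0.324  0.135] topmid [ 0.656 -0.366  0.122]
[217 150  37  51 820] [236. 174.] ztop 0.1551 min [0.47  0.016 0.02 ] max [0.615 0.122 0.157] topmid [0.544 0.071 0.146]
[ 104  155   60   55 2521] [133. 182.] ztop 0.1151 min [0.457 0.295 0.02 ] max [0.609 0.45  0.121] topmid [0.533 0.373 0.108]
[365 157  38  37 742] [386. 173.] ztop 0.0931 min [ 0.478 -0.427  0.02 ] max [ 0.587 -0.319  0.096] topmid [ 0.532 -0.373  0.085]
[132 245  70  16 344] [171. 254.] ztop 0.0371 min [0.302 0.179 0.02 ] max [0.347 0.385 0.041] topmid [0.325 0.282 0.031]
```

View pics/crop0.png

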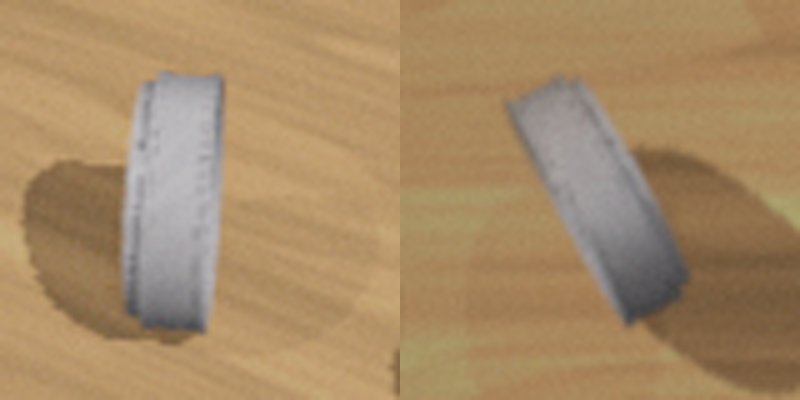

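The step-in skirt is on the -y side: left edge in the scene crop, right edge in the top crop. So I tip it towards -y, then push it back towards the stack in +y.

Run:
```python
from h import *
fs=[pickle.load(open(n+'0.pkl','rb')) for n in('scene','top')]
for f,n in zip(fs,('scene','top')):
    p=cloud(f).reshape(-1,3)
    m=(p[:,0]>.44)&(p[:,0]<.66)&(p[:,1]>.0)&(p[:,1]<.16)&(p[:,2]>.085)&(p[:,2]<.17)
    q=p[m]; print(n,len(q))
    for z0 in (.09,.11,.13):
        (c,s,a)=cv2.minAreaRect((q[q[:,2]>z0,:2]*1000).astype(np.float32)); print(z0,c,s,a)
    # linear axis: cylinder ridge: fit z vs s
    from scipy.optimize import least_squares
    w=q[q[:,2]>.1]
    def res(t):
        yaw,o=t; sd=w[:,0]*np.sin(yaw)*-1+w[:,1]*np.cos(yaw)
        return np.hypot(sd-o,w[:,2]-.077)-.077
    best=min((least_squares(res,[y,-w[:,0].mean()*np.sin(y)+w[:,1].mean()*np.cos(y)],loss='soft_l1',f_scale=.002) for y in np.radians([60,90,120,150])),key=lambda r:r.cost)
    y,o=best.x; al=w[:,0]*np.cos(y)+w[:,1]*np.sin(y); lo,hi=np.percentile(al,[1,99])
    ax=np.array([np.cos(y),np.sin(y)]);pe=np.array([-np.sin(y),np.cos(y)])
    print('yaw',np.degrees(y),'ext',hi-lo,'center',ax*(lo+hi)/2+pe*o,'rms',np.sqrt(np.mean(best.fun**2)))
```

```text
scene 622
0.09 (551.7767944335938, 70.4898681640625) (151.9305419921875, 45.96418380737305) 27.62877655029297
0.11 (553.229248046875, 71.28910064697266) (137.22140502929688, 45.95634841918945) 27.587881088256836
0.13 (552.0155029296875, 70.63499450683594) (104.32859802246094, 45.910152435302734) 27.64058494567871
yaw 107.79025110091852 ext 0.05405973600928793 center [0.54219129 0.07346773] rms 0.003126325572696417
top 775
0.09 (546.762939453125, 66.28392028808594) (146.7263641357422, 46.028682708740234) 27.798641204833984
0.11 (548.8168334960938, 67.36678314208984) (137.47398376464844, 46.028682708740234) 27.798641204833984
0.13 (546.912353515625, 66.39485168457031) (114.40371704101562, 46.006587982177734) 27.71523666381836
yaw 119.91962642136023 ext 0.04675262074059852 center [0.54927975 0.06823773] rms 0.0038374613795262836
```

```bash
cat >> h.py <<'E'
def to(pos,ydir):
    """shift & turn in tool axes, to world pos with tool z down and tool y along +-ydir"""
    s=manip.state();q=s['tool_rot'];T=R.from_quat([q[1],q[2],q[3],q[0]]);out=[]
    print('t',s['time'],'tcp',s['tool_pos'].round(4),'y',T.as_matrix()[:,1].round(3),'F',s['contact_force'].round(1),'g',round(s['gripper_width'],2),'j',s['joint_pos'].round(2))
    for sg in (1,-1):
        y=np.array([*ydir,0.])*sg; y/=np.linalg.norm(y); z=np.array([0,0,-1.]); G=np.stack([np.cross(y,z),y,z],1)
        print(sg,'shift',T.inv().apply(np.array(pos)-s['tool_pos']).round(4),'turn',(T.inv()*R.from_matrix(G)).as_rotvec().round(3))
E
python3 -c "
from h import *
a=np.array([-.465,.885]);c=np.array([.55,.069])
p=c+a*(.023+.055);print(p)
to([*p,.23],-a)"
```

```text
[0.51373 0.13803]
t 0.1 tcp [0.1609 0.6033 0.2302] y [ 0.966 -0.258 -0.   ] F [ 1.   0.4 -0.6] g 1.01 j [ 1.19  0.05  1.61 -0.    1.48 -0.12]
1 shift [-0.3586  0.4608  0.0007] turn [0.001 0.002 0.826]
-1 shift [-0.3586  0.4608  0.0007] turn [-2.000e-03  1.000e-03 -2.315e+00]
```

```bash
python3 -m handwheel '[{"dx":-0.034,"dy":0.044,"az":0.08},{"dx":-0.072,"dy":0.092,"az":0.165},{"dx":-0.11,"dy":0.14,"az":0.25},{"dx":-0.147,"dy":0.188,"az":0.33},{"dx":-0.184,"dy":0.236,"az":0.415}]' 255
python3 -m handwheel '[{"dx":-0.034,"dy":0.044,"az":0.08}]'
python3 -c "
from h import *
a=np.array([-.465,.885]);c=np.array([.55,.069])
p=c+a*(.023+.055);print(p)
to([*p,.23],-a)"
```

```text
[0.51373 0.13803]
t 0.1 tcp [0.1609 0.6033 0.2302] y [ 0.966 -0.258 -0.   ] F [ 1.   0.4 -0.6] g 1.01 j [ 1.19  0.05  1.61 -0.    1.48 -0.12]
1 shift [-0.3586  0.4608  0.0007] turn [0.001 0.002 0.826]
-1 shift [-0.3586  0.4608  0.0007] turn [-2.000e-03  1.000e-03 -2.315e+00]invalid input at $[0]: expected keys dx, dy, dz, ax, ay, az
invalid input at $[0]: expected keys dx, dy, dz, ax, ay, az
```

All keys are needed.

```bash
python3 -m handwheel '[{"dx":-0.034,"dy":0.044,"dz":0,"ax":0,"ay":0,"az":0.08},{"dx":-0.072,"dy":0.092,"dz":0,"ax":0,"ay":0,"az":0.165},{"dx":-0.11,"dy":0.14,"dz":0,"ax":0,"ay":0,"az":0.25},{"dx":-0.147,"dy":0.188,"dz":0,"ax":0,"ay":0,"az":0.33},{"dx":-0.184,"dy":0.236,"dz":0,"ax":0,"ay":0,"az":0.415}]' 255
python3 -c "
from h import *
a=np.array([-.465,.885]);c=np.array([.55,.069])
p=c+a*(.023+.055);print(p)
to([*p,.23],-a)"
```

```text
time: 0.72
tool_pos: [0.3423, 0.3634, 0.2309]
tool_rot: [0.0, 0.902, 0.432, -0.0]
contact_force: [1.1, 0.6, 0.7]
gripper_width: -0.002
[0.51373 0.13803]
t 0.725 tcp [0.3423 0.3634 0.2309] y [ 0.779 -0.627  0.   ] F [1.1 0.6 0.7] g -0.0 j [ 0.67 -0.25  1.9  -0.    1.5  -0.23]
1 shift [-0.068   0.2749  0.0009] turn [0.    0.    0.409]
-1 shift [-0.068   0.2749  0.0009] turn [-0.     0.    -2.733]
```

```bash
python3 -m handwheel '[{"dx":-0.014,"dy":0.055,"dz":0,"ax":0,"ay":0,"az":0.08},{"dx":-0.028,"dy":0.112,"dz":0,"ax":0,"ay":0,"az":0.17},{"dx":-0.042,"dy":0.17,"dz":0,"ax":0,"ay":0,"az":0.25},{"dx":-0.056,"dy":0.227,"dz":0,"ax":0,"ay":0,"az":0.34},{"dx":-0.068,"dy":0.274,"dz":0,"ax":0,"ay":0,"az":0.409}]'
python3 -m handwheel '[{"dx":0,"dy":0,"dz":0,"ax":0,"ay":0,"az":0}]'
python3 -c "
from h import *
a=np.array([-.465,.885]);c=np.array([.55,.069])
p=c+a*(.023+.055);print(p)
to([*p,.14],-a)
grab('top','top1');grab('scene','scene1')
print(manip.state()['tool_pos'])
"
```

```text
time: 1.35
tool_pos: [0.5138, 0.1387, 0.2309]
tool_rot: [-0.0, 0.971, 0.239, -0.0]
contact_force: [-0.4, 0.7, -0.2]
gripper_width: 0.001
time: 1.48
tool_pos: [0.514, 0.1383, 0.2307]
tool_rot: [0.0, 0.971, 0.238, -0.001]
contact_force: [-0.3, 0.4, 0.6]
gripper_width: -0.001
[0.51373 0.13803]
t 1.475 tcp [0.514  0.1383 0.2307] y [ 0.463 -0.886 -0.   ] F [-0.3  0.4  0.6] g -0.0 j [ 0.12 -0.17  1.83 -0.    1.49 -0.36]
1 shift [-0.0002  0.0001  0.0907] turn [-0.     0.001 -0.003]
-1 shift [-0.0002  0.0001  0.0907] turn [2.000e-03 0.000e+00 3.139e+00]
[0.51262981 0.14063407 0.23068403]
```

```bash
python3 -c "
import cv2,numpy as np
cv2.imwrite('pics/c1.png',np.hstack([cv2.resize(cv2.imread('pics/'+n+'1.png'),(400,300)) for n in('scene','top')]))"
```

```text
(no output)
```

View pics/c1.png

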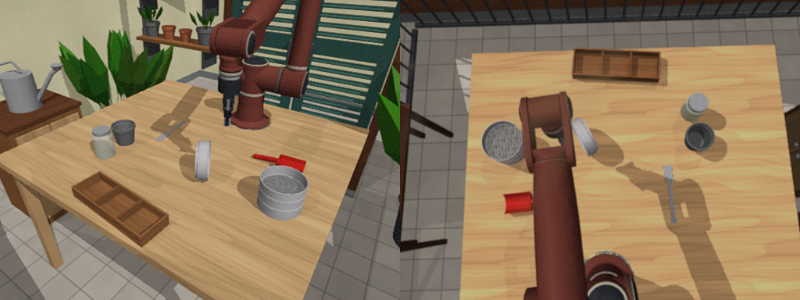

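```bash
python3 -m handwheel '[{"dx":0,"dy":0,"dz":0.045,"ax":0,"ay":0,"az":0},{"dx":0,"dy":0,"dz":0.088,"ax":0,"ay":0,"az":0},{"dx":0,"dy":0,"dz":0.088,"ax":0,"ay":0,"az":0}]'
python3 -c "
from h import *
s=manip.state();print(s['tool_pos'])
f=grab('scene','scene2');p=cloud(f).reshape(-1,3)
# finger tip cloud
m=(np.abs(p[:,0]-.51)<.05)&(np.abs(p[:,1]-.14)<.03)&(p[:,2]>.12)&(p[:,2]<.19)
q=p[m];print(len(q),q.min(0),q.max(0))
cv2.imwrite('pics/c2.png',cv2.resize(f['image'][120:260,190:330],(560,560),interpolation=cv2.INTER_CUBIC))"
```

```text
time: 1.95
tool_pos: [0.5091, 0.1416, 0.1391]
tool_rot: [-0.001, 0.97, 0.242, -0.004]
contact_force: [0.1, -0.3, 0.7]
gripper_width: -0.001
[0.50910721 0.14160422 0.13908534]
90 [0.50581466 0.12821999 0.13990881] [0.5400086  0.16630231 0.18990951]
```

View pics/c2.png

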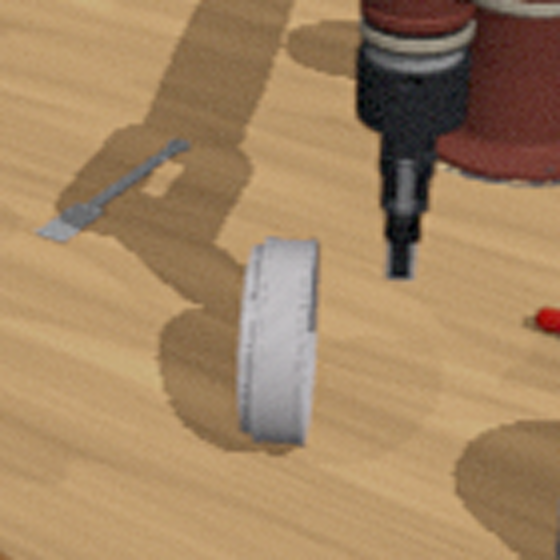

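```bash
python3 -m handwheel '[{"dx":0,"dy":0.014,"dz":0,"ax":0,"ay":0,"az":0},{"dx":0,"dy":0.028,"dz":0,"ax":0,"ay":0,"az":0},{"dx":0,"dy":0.040,"dz":0,"ax":0,"ay":0,"az":0},{"dx":0,"dy":0.040,"dz":0,"ax":0,"ay":0,"az":0}]'
python3 -c "
from h import *
a=np.array([-.465,.885]);c=np.array([.55,.069])
to([*(c+a*.034),.14],-a)"
```

```text
time: 2.5
tool_pos: [0.5325, 0.1043, 0.1439]
tool_rot: [0.0, 0.971, 0.24, 0.0]
contact_force: [0.1, -0.2, -0.2]
gripper_width: -0.003
t 2.5 tcp [0.5325 0.1043 0.1439] y [ 0.465 -0.885  0.   ] F [ 0.1 -0.2 -0.2] g -0.0 j [ 0.06 -0.07  1.89  0.    1.33 -0.43]
1 shift [-0.0009  0.0054  0.004 ] turn [ 0.    -0.001  0.   ]
-1 shift [-0.0009  0.0054  0.004 ] turn [ 1.000e-03  1.000e-03 -3.141e+00]
```

```bash
python3 -m handwheel '[{"dx":0,"dy":0.004,"dz":0.002,"ax":0,"ay":0,"az":0},{"dx":0,"dy":0.008,"dz":0.004,"ax":0,"ay":0,"az":0},{"dx":0,"dy":0.012,"dz":0.004,"ax":0,"ay":0,"az":0},{"dx":0,"dy":0.016,"dz":0.004,"ax":0,"ay":0,"az":0},{"dx":0,"dy":0.020,"dz":0.004,"ax":0,"ay":0,"az":0}]'
python3 -c "
from h import *
f=grab('scene','scene3')
cv2.imwrite('pics/c3.png',cv2.resize(f['image'][120:260,190:330],(560,560),interpolation=cv2.INTER_CUBIC))"
```

```text
time: 3.12
tool_pos: [0.5412, 0.0875, 0.1394]
tool_rot: [0.0, 0.971, 0.241, 0.0]
contact_force: [-0.8, 0.0, -0.1]
gripper_width: -0.004
```

View pics/c3.png

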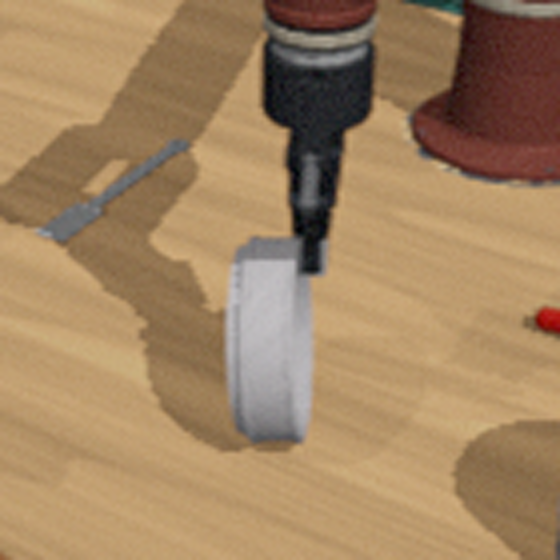

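Crop shows the finger on the rim's top at crop (310,260) and the sieve starting to lean left (top near (265,245)). I'll keep pushing.

```bash
python3 -m handwheel '[{"dx":0,"dy":0.005,"dz":0,"ax":0,"ay":0,"az":0},{"dx":0,"dy":0.010,"dz":0,"ax":0,"ay":0,"az":0},{"dx":0,"dy":0.015,"dz":0,"ax":0,"ay":0,"az":0},{"dx":0,"dy":0.020,"dz":0,"ax":0,"ay":0,"az":0},{"dx":0,"dy":0.025,"dz":0,"ax":0,"ay":0,"az":0}]'
python3 -c "
from h import *
f=grab('scene','scene4')
cv2.imwrite('pics/c4.png',cv2.resize(f['image'][120:260,190:330],(560,560),interpolation=cv2.INTER_CUBIC))"
```

```text
time: 3.8
tool_pos: [0.5528, 0.0653, 0.1393]
tool_rot: [0.0, 0.971, 0.241, -0.0]
contact_force: [-0.1, -0.0, 0.5]
gripper_width: 0.003
```

View pics/c4.png

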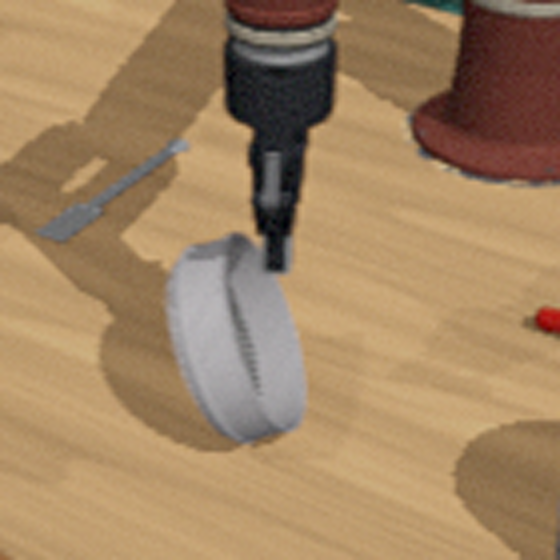

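The sieve is past its balance point and falling. I'll raise the tool clear while it lands.

```bash
python3 -m handwheel '[{"dx":0,"dy":-0.005,"dz":-0.02,"ax":0,"ay":0,"az":0},{"dx":0,"dy":-0.02,"dz":-0.06,"ax":0,"ay":0,"az":0},{"dx":0,"dy":-0.06,"dz":-0.10,"ax":0,"ay":0,"az":0},{"dx":0,"dy":-0.1,"dz":-0.10,"ax":0,"ay":0,"az":0},{"dx":0,"dy":-0.1,"dz":-0.10,"ax":0,"ay":0,"az":0}]'
python3 -c "
from h import *
f=grab('scene','scene5');g=grab('top','top5')
cv2.imwrite('pics/c5.png',np.hstack([cv2.resize(x['image'],(400,300)) for x in(f,g)]))
for n,x in(('s',f),('t',g)):
    p=cloud(x);m=(p[...,2]>.03)&(p[...,2]<.06)&(p[...,0]>.45)&(p[...,0]<.75)&(p[...,1]>-.15)&(p[...,1]<.2)
    q=p[m];print(n,len(q),np.percentile(q,1,0),np.percentile(q,99,0)); 
    print(cv2.minEnclosingCircle((q[:,:2]*1000).astype(np.float32)))
    A=np.c_[q[:,:2],np.ones(len(q))]
print(manip.state()['time'])"
```

```text
time: 4.47
tool_pos: [0.5054, 0.1562, 0.2419]
tool_rot: [-0.0, 0.97, 0.242, 0.002]
contact_force: [0.1, -0.7, 0.6]
gripper_width: 0.0
s 459 [ 0.51842344 -0.09154145  0.03029966] [0.6704793  0.05892573 0.04693771]
((594.7678833007812, -16.154203414916992), 78.76895141601562)
t 249 [ 0.5172371  -0.09367879  0.03046741] [0.66825183 0.05771765 0.05153796]
((593.5699462890625, -18.324504852294922), 77.40270233154297)
4.575
```

View pics/c5.png

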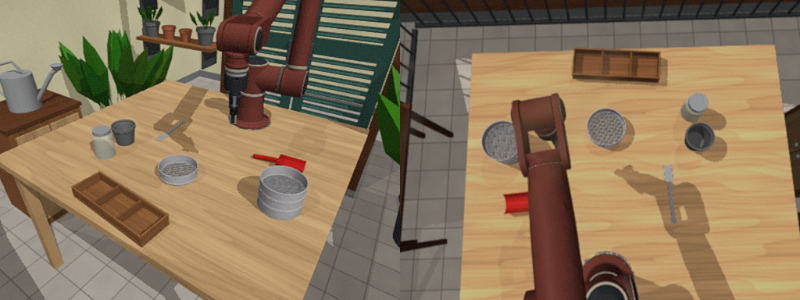

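The sieve lies flat with the open side up, at (178,170) in the left half and (605,128) in the right half. Next I'll refine the stack position and plan the push.

```bash
python3 -c "
from h import *
for n in('scene0','top0'):
    p=cloud(pickle.load(open(n+'.pkl','rb'))).reshape(-1,3)
    for lo,hi in((.02,.12),(.095,.12)):
        q=p[(p[:,2]>lo)&(p[:,2]<hi)&(p[:,0]>.42)&(p[:,0]<.66)&(p[:,1]>.25)&(p[:,1]<.5)]
        print(n,lo,cv2.minEnclosingCircle((q[:,:2]*1000).astype(np.float32)),np.percentile(q,1,0),np.percentile(q,99,0))
S=np.array([.534,.373]);c=np.array([.594,-.017]);u=(S-c)/np.linalg.norm(S-c);print(u,np.linalg.norm(S-c))
p=c-u*.13;print(p);to([*p,.24],u)"
```

```text
scene0 0.02 ((535.2154541015625, 374.9985046386719), 79.28197479248047) [0.46021256 0.30183548 0.02179874] [0.61154708 0.44920951 0.11367995]
scene0 0.095 ((535.8904418945312, 372.7629089355469), 79.21292114257812) [0.45925798 0.30103239 0.09518831] [0.6115117  0.44916805 0.11461309]
top0 0.02 ((533.8812255859375, 372.2720031738281), 77.87032318115234) [0.45899744 0.29744659 0.02759583] [0.60732155 0.44642017 0.11634887]
top0 0.095 ((534.069091796875, 372.5906677246094), 77.53474426269531) [0.45890133 0.29689581 0.09524573] [0.6084893  0.44863513 0.11839829]
[-0.15205718  0.9883717 ] 0.39458839313897714
[ 0.61376743 -0.14548832]
t 4.575 tcp [0.5059 0.1543 0.2403] y [ 0.468 -0.884  0.001] F [ 0.5  0.4 -0.2] g -0.0 j [ 0.16 -0.19  1.82 -0.    1.5  -0.33]
1 shift [-0.045   0.3154  0.0005] turn [ 2.000e-03  1.000e-03 -2.807e+00]
-1 shift [-0.045   0.3154  0.0005] turn [ 0.001 -0.001  0.334]
```

```bash
python3 -m handwheel '[{"dx":-0.008,"dy":0.055,"dz":0,"ax":0,"ay":0,"az":0.06},{"dx":-0.016,"dy":0.115,"dz":0,"ax":0,"ay":0,"az":0.12},{"dx":-0.025,"dy":0.175,"dz":0,"ax":0,"ay":0,"az":0.19},{"dx":-0.034,"dy":0.235,"dz":0,"ax":0,"ay":0,"az":0.26},{"dx":-0.045,"dy":0.295,"dz":0,"ax":0,"ay":0,"az":0.334}]' 0
python3 -m handwheel '[{"dx":0,"dy":0.02,"dz":0,"ax":0,"ay":0,"az":0},{"dx":0,"dy":0.02,"dz":0,"ax":0,"ay":0,"az":0}]'
python3 -c "
from h import *
S=np.array([.534,.373]);c=np.array([.594,-.017]);u=(S-c)/np.linalg.norm(S-c)
p=c-u*.13;to([*p,.008],u)"
```

```text
time: 5.2
tool_pos: [0.6042, -0.131, 0.2391]
tool_rot: [-0.0, 0.997, 0.074, -0.0]
contact_force: [0.2, 0.6, 0.3]
gripper_width: 0.998
time: 5.45
tool_pos: [0.6066, -0.149, 0.2387]
tool_rot: [-0.0, 0.997, 0.075, -0.001]
contact_force: [-0.8, -0.2, -0.3]
gripper_width: 1.0
t 5.45 tcp [ 0.6066 -0.149   0.2387] y [ 0.149 -0.989 -0.001] F [-0.8 -0.2 -0.3] g 1.0 j [-0.36  0.05  1.6   0.    1.49 -0.51]
1 shift [ 0.0078 -0.0022  0.2307] turn [2.000e-03 2.000e-03 3.139e+00]
-1 shift [ 0.0078 -0.0022  0.2307] turn [-0.001  0.001 -0.003]
```

```bash
python3 -m handwheel '[{"dx":0.004,"dy":0,"dz":0.05,"ax":0,"ay":0,"az":0},{"dx":0.008,"dy":0,"dz":0.105,"ax":0,"ay":0,"az":0},{"dx":0.008,"dy":0,"dz":0.16,"ax":0,"ay":0,"az":0},{"dx":0.008,"dy":0,"dz":0.20,"ax":0,"ay":0,"az":0},{"dx":0.008,"dy":0,"dz":0.226,"ax":0,"ay":0,"az":0}]'
python3 -m handwheel '[{"dx":0,"dy":0,"dz":0,"ax":0,"ay":0,"az":0},{"dx":0,"dy":0,"dz":0,"ax":0,"ay":0,"az":0}]'
python3 -c "
from h import *
S=np.array([.534,.373]);c=np.array([.594,-.017]);u=(S-c)/np.linalg.norm(S-c)
p=c-u*.08;to([*p,.008],u)
f=grab('scene','scene6')
cv2.imwrite('pics/c6.png',cv2.resize(f['image'][100:300,130:400],(756,560),interpolation=cv2.INTER_CUBIC))"
```

```text
time: 6.08
tool_pos: [0.6131, -0.1437, 0.0107]
tool_rot: [-0.001, 0.997, 0.077, -0.002]
contact_force: [-0.4, 0.2, 0.4]
gripper_width: 0.996
time: 6.32
tool_pos: [0.6158, -0.1457, 0.0149]
tool_rot: [0.0, 0.997, 0.077, 0.001]
contact_force: [0.5, 0.2, 1.0]
gripper_width: 1.0
t 6.325 tcp [ 0.6158 -0.1457  0.0149] y [ 0.153 -0.988  0.001] F [0.5 0.2 1. ] g 1.0 j [-0.35  0.29  1.74  0.    1.12 -0.5 ]
1 shift [-0.002  -0.0505  0.0069] turn [ 3.000e-03  1.000e-03 -3.141e+00]
-1 shift [-0.002  -0.0505  0.0069] turn [ 0.001 -0.002  0.001]
```

View pics/c6.png

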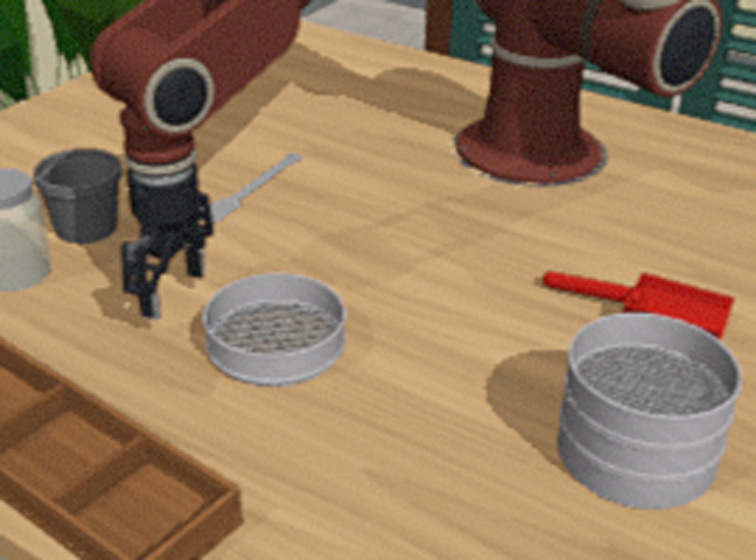

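Both fingers are behind the sieve (crop (150,300) and (195,270)), with the rim ahead at (275,330). I'll lower slightly and close up.

```bash
python3 -m handwheel '[{"dx":-0.001,"dy":-0.008,"dz":0.005,"ax":0,"ay":0,"az":0},{"dx":-0.002,"dy":-0.018,"dz":0.006,"ax":0,"ay":0,"az":0},{"dx":-0.002,"dy":-0.028,"dz":0.006,"ax":0,"ay":0,"az":0},{"dx":-0.002,"dy":-0.038,"dz":0.006,"ax":0,"ay":0,"az":0},{"dx":-0.002,"dy":-0.046,"dz":0.006,"ax":0,"ay":0,"az":0}]'
python3 -m handwheel '[{"dx":0,"dy":-0.006,"dz":0,"ax":0,"ay":0,"az":0},{"dx":0,"dy":-0.012,"dz":0,"ax":0,"ay":0,"az":0},{"dx":0,"dy":-0.020,"dz":0,"ax":0,"ay":0,"az":0},{"dx":0,"dy":-0.030,"dz":0,"ax":0,"ay":0,"az":0},{"dx":0,"dy":-0.040,"dz":0,"ax":0,"ay":0,"az":0}]'
cat > m.py <<'E'
from h import *
def circ(f,y0,y1):
    p=cloud(f).reshape(-1,3);q=p[(p[:,2]>.03)&(p[:,2]<.055)&(p[:,0]>.44)&(p[:,0]<.7)&(p[:,1]>y0)&(p[:,1]<y1)]
    return q
import sys
tag=sys.argv[1]
s=manip.state();print(s['tool_pos'],s['contact_force'])
f=grab('scene','scene'+tag)
cv2.imwrite(f'pics/c{tag}.png',cv2.resize(f['image'][100:300,130:400],(756,560),interpolation=cv2.INTER_CUBIC))
E
python3 m.py 7
```

```text
time: 7.0
tool_pos: [0.6059, -0.1004, 0.0074]
tool_rot: [0.0, 0.997, 0.076, 0.0]
contact_force: [-0.2, -0.9, 1.4]
gripper_width: 1.001
time: 7.62
tool_pos: [0.5999, -0.0612, 0.0074]
tool_rot: [0.0, 0.997, 0.076, 0.0]
contact_force: [-0.2, -1.8, 0.6]
gripper_width: 0.999
[ 0.59985137 -0.0611888   0.00737984] [-0.22560049 -1.78419936  0.638497  ]
```

View pics/c7.png

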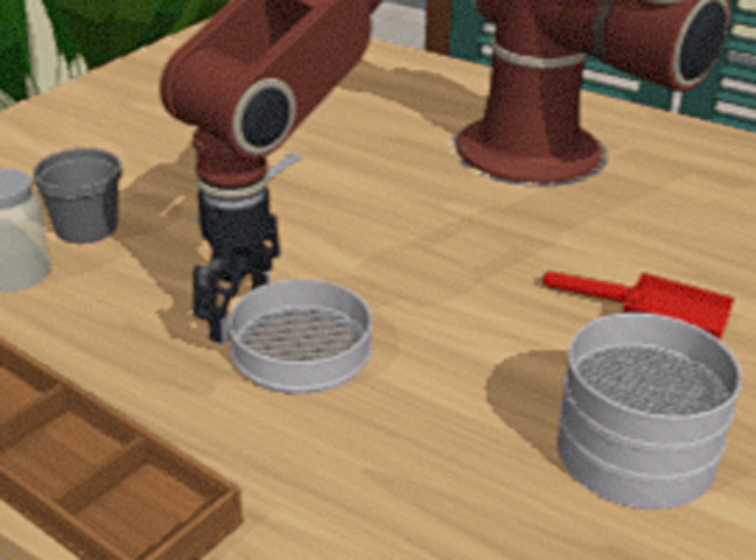

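```bash
python3 -m handwheel '[{"dx":0,"dy":-0.010,"dz":0,"ax":0,"ay":0,"az":0},{"dx":0,"dy":-0.022,"dz":0,"ax":0,"ay":0,"az":0},{"dx":0,"dy":-0.036,"dz":0,"ax":0,"ay":0,"az":0},{"dx":0,"dy":-0.050,"dz":0,"ax":0,"ay":0,"az":0},{"dx":0,"dy":-0.064,"dz":0,"ax":0,"ay":0,"az":0}]'
python3 -m handwheel '[{"dx":0,"dy":-0.014,"dz":0,"ax":0,"ay":0,"az":0},{"dx":0,"dy":-0.028,"dz":0,"ax":0,"ay":0,"az":0},{"dx":0,"dy":-0.042,"dz":0,"ax":0,"ay":0,"az":0},{"dx":0,"dy":-0.054,"dz":0,"ax":0,"ay":0,"az":0},{"dx":0,"dy":-0.062,"dz":0,"ax":0,"ay":0,"az":0}]'
python3 -m handwheel '[{"dx":0,"dy":-0.008,"dz":0,"ax":0,"ay":0,"az":0},{"dx":0,"dy":-0.016,"dz":0,"ax":0,"ay":0,"az":0},{"dx":0,"dy":-0.022,"dz":0,"ax":0,"ay":0,"az":0},{"dx":0,"dy":-0.028,"dz":0,"ax":0,"ay":0,"az":0},{"dx":0,"dy":-0.030,"dz":0,"ax":0,"ay":0,"az":0}]'
cat >> m.py <<'E'
p=cloud(f).reshape(-1,3)
st=p[(p[:,2]>.095)&(p[:,2]<.12)&(p[:,0]>.42)&(p[:,0]<.66)&(p[:,1]>.25)&(p[:,1]<.5)]
print('stack',cv2.minEnclosingCircle((st[:,:2]*1000).astype(np.float32)))
# sieve: rim top band, RANSAC-free circle via cv2 on band not dark
hsv=f['image'].reshape(-1,3).astype(int); lum=hsv.mean(1)
T=s['tool_pos']; 
q=p[(p[:,2]>.03)&(p[:,2]<.05)&(p[:,0]>.42)&(p[:,0]<.72)&(p[:,1]>T[1]+.02)&(p[:,1]<.31)&(lum>110)]
from scipy.optimize import least_squares
q=q[np.hypot(q[:,0]-.534,q[:,1]-.373)>.081]
r=least_squares(lambda c:np.hypot(q[:,0]-c[0],q[:,1]-c[1])-.0755,[T[0]-.01,T[1]+.075],loss='soft_l1',f_scale=.002)
print('sieve',len(q),r.x,np.abs(r.fun).mean(),'dist to stack0',np.hypot(*(r.x-[.534,.373])))
E
python3 m.py 8
```

```text
time: 8.3
tool_pos: [0.59, 0.0026, 0.0073]
tool_rot: [0.0, 0.997, 0.076, 0.0]
contact_force: [0.7, -1.0, 0.4]
gripper_width: 1.001
time: 8.93
tool_pos: [0.5807, 0.0637, 0.0073]
tool_rot: [0.0, 0.997, 0.076, -0.0]
contact_force: [0.2, -1.9, 0.0]
gripper_width: 1.001
time: 9.55
tool_pos: [0.5762, 0.0928, 0.0073]
tool_rot: [0.0, 0.997, 0.076, -0.0]
contact_force: [-0.3, -1.7, 0.8]
gripper_width: 0.998
[0.57623102 0.09281231 0.00730602] [-0.27116529 -1.70541657  0.83370183]
stack ((534.9952392578125, 374.55419921875), 78.11941528320312)
sieve 382 [0.56544498 0.16802436] 0.0012780719439544157 dist to stack0 0.20737357331323458
```

View pics/c8.png

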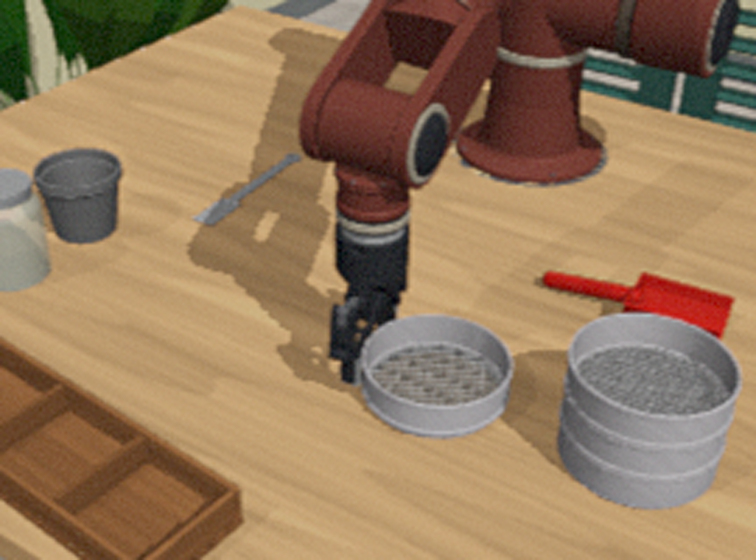

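The sieve is 207 mm from the stack's axis, so about 53 mm remains. I'll push 46 mm, then creep.

```bash
python3 -m handwheel '[{"dx":0,"dy":-0.010,"dz":0,"ax":0,"ay":0,"az":0},{"dx":0,"dy":-0.020,"dz":0,"ax":0,"ay":0,"az":0},{"dx":0,"dy":-0.030,"dz":0,"ax":0,"ay":0,"az":0},{"dx":0,"dy":-0.039,"dz":0,"ax":0,"ay":0,"az":0},{"dx":0,"dy":-0.046,"dz":0,"ax":0,"ay":0,"az":0}]'
python3 -m handwheel '[{"dx":0,"dy":-0.002,"dz":0,"ax":0,"ay":0,"az":0},{"dx":0,"dy":-0.004,"dz":0,"ax":0,"ay":0,"az":0}]'
python3 m.py 9
```

```text
time: 10.22
tool_pos: [0.5692, 0.1387, 0.0073]
tool_rot: [0.0, 0.997, 0.076, -0.0]
contact_force: [0.3, -2.2, 0.3]
gripper_width: 0.999
time: 10.48
tool_pos: [0.5687, 0.142, 0.0073]
tool_rot: [0.0, 0.997, 0.076, -0.0]
contact_force: [-0.2, -1.9, -0.4]
gripper_width: 1.0
[0.56867685 0.14195295 0.00730005] [-0.19781358 -1.85814984 -0.35176216]
stack ((535.1229858398438, 374.3548889160156), 78.36705780029297)
sieve 361 [0.55793778 0.21705623] 0.001366126014540372 dist to stack0 0.1577703289961925
```

View pics/c9.png

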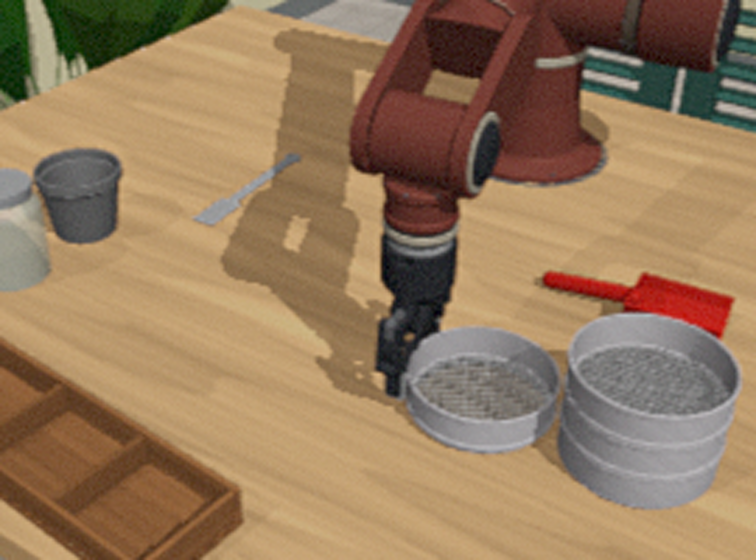

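About 4 mm of gap remains at crop (560,390). I'll creep on and watch for the push force to rise.

```bash
python3 -m handwheel '[{"dx":0,"dy":-0.0015,"dz":0,"ax":0,"ay":0,"az":0},{"dx":0,"dy":-0.003,"dz":0,"ax":0,"ay":0,"az":0},{"dx":0,"dy":-0.004,"dz":0,"ax":0,"ay":0,"az":0}]'
python3 -m handwheel '[{"dx":0,"dy":-0.001,"dz":0,"ax":0,"ay":0,"az":0},{"dx":0,"dy":-0.002,"dz":0,"ax":0,"ay":0,"az":0}]'
python3 -m handwheel '[{"dx":0,"dy":-0.0005,"dz":0,"ax":0,"ay":0,"az":0},{"dx":0,"dy":-0.001,"dz":0,"ax":0,"ay":0,"az":0}]'
python3 m.py 10
```

```text
time: 10.9
tool_pos: [0.5681, 0.1459, 0.0073]
tool_rot: [0.0, 0.997, 0.076, 0.0]
contact_force: [0.4, -2.8, 1.3]
gripper_width: 1.0
time: 11.15
tool_pos: [0.5681, 0.1464, 0.0074]
tool_rot: [0.002, 0.997, 0.076, 0.0]
contact_force: [1.0, -10.2, 1.1]
gripper_width: 1.001
time: 11.4
tool_pos: [0.5681, 0.147, 0.0074]
tool_rot: [0.002, 0.997, 0.076, 0.0]
contact_force: [1.8, -8.7, 0.6]
gripper_width: 1.001
[0.56806862 0.1470202  0.00736873] [ 1.7759893  -8.69294477  0.61044466]
stack ((535.1322631835938, 376.5830383300781), 78.99539184570312)
sieve 342 [0.55737066 0.22205574] 0.0013786227188328688 dist to stack0 0.15274278411899675
```

View pics/c10.png

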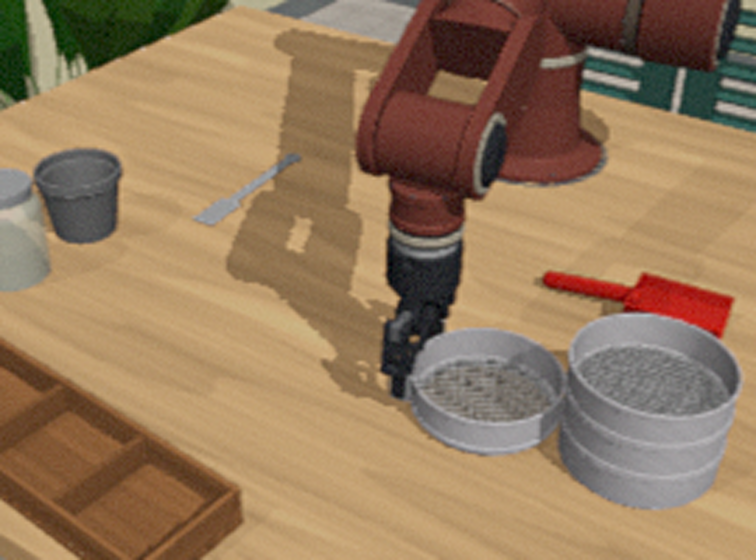

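The force rose from 2 N to about 10 N and the rims meet at crop (565,385). That is contact, and the stack moved by no more than about 2 mm. I'll retreat and check.

```bash
python3 -m handwheel '[{"dx":0,"dy":0.006,"dz":0,"ax":0,"ay":0,"az":0},{"dx":0,"dy":0.02,"dz":0,"ax":0,"ay":0,"az":0},{"dx":0,"dy":0.05,"dz":0,"ax":0,"ay":0,"az":0},{"dx":0,"dy":0.08,"dz":-0.02,"ax":0,"ay":0,"az":0},{"dx":0,"dy":0.1,"dz":-0.07,"ax":0,"ay":0,"az":0}]'
python3 -m handwheel '[{"dx":0,"dy":0.03,"dz":-0.05,"ax":0,"ay":0,"az":0},{"dx":0,"dy":0.05,"dz":-0.1,"ax":0,"ay":0,"az":0},{"dx":0,"dy":0.05,"dz":-0.1,"ax":0,"ay":0,"az":0}]'
python3 -c "
from h import *
from scipy.optimize import least_squares
f=grab('scene','scene11');g=grab('top','top11')
cv2.imwrite('pics/c11.png',np.hstack([cv2.resize(x['image'],(400,300)) for x in(f,g)]))
for n,x in(('s',f),('t',g)):
    for tag in (n,n+'0'):
        y=x if tag==n else pickle.load(open({'s':'scene0','t':'top0'}[n]+'.pkl','rb'))
        p=cloud(y).reshape(-1,3)
        st=p[(p[:,2]>.095)&(p[:,2]<.12)&(p[:,0]>.42)&(p[:,0]<.66)&(p[:,1]>.25)&(p[:,1]<.5)]
        S,_=cv2.minEnclosingCircle((st[:,:2]*1000).astype(np.float32));S=np.array(S)/1000
        print(tag,'stack',S)
        if tag==n:S1=S
    p=cloud(x).reshape(-1,3)
    q=p[(p[:,2]>.036)&(p[:,2]<.052)&(p[:,0]>.44)&(p[:,0]<.68)&(p[:,1]>.12)&(p[:,1]<.31)]
    q=q[np.hypot(*(q[:,:2]-S1).T)>.082]
    r=least_squares(lambda c:np.hypot(q[:,0]-c[0],q[:,1]-c[1])-.0752,[.557,.222],loss='soft_l1',f_scale=.002)
    print('sieve',len(q),r.x,np.abs(r.fun).mean(),'dist',np.hypot(*(r.x-S1)),'rim z',np.percentile(q[:,2],[50,90]))
"
```

```text
time: 12.08
tool_pos: [0.5802, 0.0486, 0.0748]
tool_rot: [-0.001, 0.997, 0.075, -0.004]
contact_force: [1.0, -0.3, 0.3]
gripper_width: 0.999
time: 12.45
tool_pos: [0.5938, -0.0014, 0.1836]
tool_rot: [0.001, 0.997, 0.075, 0.005]
contact_force: [0.1, -0.4, 0.8]
gripper_width: 0.996
s stack [0.53519885 0.37459308]
s0 stack [0.53589044 0.37276291]
sieve 337 [0.55736586 0.2225059 ] 0.001208020688301636 dist 0.15369413568318285 rim z [0.04249616 0.04582307]
t stack [0.53397296 0.37402084]
t0 stack [0.53406909 0.37259067]
sieve 216 [0.5553064  0.21990281] 0.0010426689525921188 dist 0.15558754826713944 rim z [0.04430702 0.04818964]
```

View pics/c11.png

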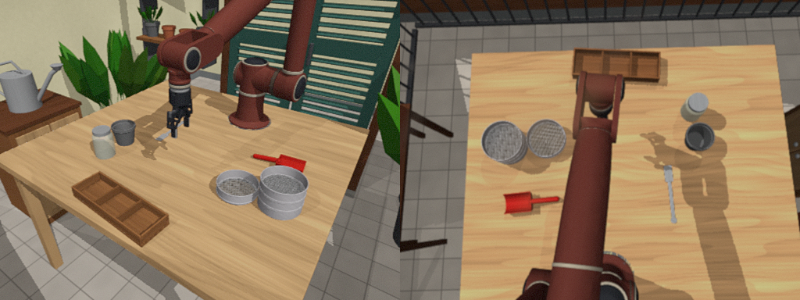

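The sieve lies flat against the stack, at (238,187) beside (283,192) in the left half and (547,139) beside (503,142) in the right half. Everything else is in place, so I'm handing it in.

```bash
python3 -c "
from plant import manip
print(manip.job_done())"
```

```text
the job is handed in; nothing more can be done
None
```

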